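# Lift the finished cover off the die and tip it into the parts tray

### The arm

A 6-joint arm with a two-finger parallel gripper is mounted at the origin on the work surface. World frame = base frame: x ahead of the robot, y to its left, z up, the work surface at z = 0. Lengths are in m, angles in rad, forces in N, time in s.
With the tool pointing down it reaches from about 0.4 to 0.825 m from the base axis. Payload 7 kg.
Tool frame: the origin (TCP) lies on the front face of the gripper's body, between the roots of the fingers; the fingertips stand 66 mm ahead of it and the grasp point (between the pads) lies 47 mm ahead of it; z points along the fingers, y is the line along which they close (so a half turn about z gives the same grasp; the last joint's range is limited). The gripper opens to 88 mm and grips with 3 to 60 N. Pads are 19 mm wide; open, the fingers measure 130 mm over their backs; the gripper's body (78 mm by 193 mm) begins 47 mm behind the grasp point.
Start: joints at [1.523, 0.359, 0.012, 0, -1.224, -0.288], TCP at [0.222, 0.637, 0.292] pointing down, gripper open.
Joint ranges: [-3.07, 3.07], [-1.43, 2.12], [-1.02, 1.25], [-3.03, 1.67], [-3.05, -0], [-3.03, 3.03]. Speed limits (rad/s): [2.39, 2.39, 3.01, 3.14, 3.14, 3.14].

### API

Orientations are given as a unit quaternion [x, y, z, w].
In Python, from plant import monitor, vision, workorder, cut_out, landmark_of gives the robot as it stands.
- The arm moves only by the tool arm_command, never from a script. Its argument "deltas" is a list of rows, each an object with "travel": the shift along the tool's x, y, z in m, a list of three; "twist": the turn about the tool's z in degrees; "gripper": the closure, from 0 (fully open) to 1 (shut). In form: [{"travel": [x, y, z], "twist": twist, "gripper": gripper}, ...]. A call has 1 to 8 rows; each row is the pose to reach, as a shift and turn from the pose commanded when the call began, along the tool's axes at that moment; what a row does not reach only later rows make up. A row lasts 1/8 s, in which the tool goes at most 62.5 mm and 10.7 degrees, less where a joint would pass 70% of its speed; a pose out of reach is approached as far as the arm can. A call with a gripper value outside its range is refused whole. The fingers move at their own pace and stop on an object; "squeeze" is the grip in N (left out, the last holds). Time passes only in rows, so rows that repeat a pose let the fingers close. It gives the time, the measured TCP pose, the force, the opening and the grip force at its end, in the units of the state.
- monitor.observe(): the state, without advancing time (a new reading comes with each control period).
- vision.snapshot(name): name is "scene" or "top"; returns (picture, depth): 480x640x3 uint8, blue, green, red; 480x640 float32, m along the optical axis (not along the pixel's ray), 0 where there is no reading.
- vision.camera_params(name): a dict with "fx", "fy", "cx", "cy" (pixels), "rvec" (rotation vector, rad) and "tvec" (3), from world to camera coordinates, as OpenCV has them. Camera axes: x right, y down, z forward; pixel columns grow to the right and rows downward; lengths in m; the calibration is good to about 2 mm. A picture is of the moment at which its call begins. camera_params takes no time and is no camera call.
- workorder.close_job(): hands the job in; it is judged then, once.
Trained networks look in the newest picture that a camera, given by its name, has taken for a name from the list of things; names that differ only in an ending like _2 or _b are one class to them, and where a whole thing is asked for, a point or a joint stands for the part that bears it (a point fixed in the world has none). Each returns a list of dicts, best first, with "conf" (0 to 1); they miss things now and then, are a little off and sometimes report something else, mostly with a low value. They report only what shows in the picture. A call takes as long as a camera call. They do not tell look-alikes from the thing itself.
- cut_out(camera, thing): "region" (480x640 bool, what is visible of it) and "position" ([column, row] in pixels, amid what is visible of it).
- landmark_of(camera, thing): "position" ([column, row] in pixels: a listed point, or the origin of a listed thing).
The state is a dict: "t": time; "q": joint angles; "joint_velocities": joint speeds; "tau": joint torques, N m; "tcp_pos": TCP position; "orientation": TCP orientation; "contact_force": force on the tool from outside, world axes, zero at the start; "ft_torque": the same for the moment, N m; "gripper_width": finger opening in m; "gripper_force": force on a finger pad.
Only numpy, scipy, OpenCV 4.12 (cv2) and the standard library are available. Lean on these libraries where they do the work, as an engineer would, in place of code of your own. Each camera call takes 0.05 s, during which the arm holds its last target. There are 200 camera calls.

### The job

Pick up the small steel lifter by its black handle, slide its blade under the round cover lying on the die, lift the cover off on the blade and tip it gently into the one empty cell of the parts tray so that it lies flat there. Never touch the cover with the gripper, let it not touch the covers already stored, and leave those and the other things on the bench undisturbed. Finally stand the lifter back on the bench, flat on its base and clear of the die and the tray, and let go.

Things in the scene. Friction and masses are not known exactly. Their poses are not given: they have to be found in the camera images.
- cover: The cover to move: round flat steel part, 64 mm diameter, 8 mm thick, about 100 g. Lower edge bevelled: flat underside 48 mm across, sloping up to a rim that starts 4 mm above the underside. Origin: centre of the underside, z up. Lies loose on the die, 6 to 18 mm in front of its two stop pins. Slides on the lifter from a slope of some 12 to 18 degrees.
- die: Fixed die shoe, dark steel plate 170 (x) by 180 (y) by 30 mm high. Origin: centre of underside; +x from its open front to its back, z up. Two guide posts with blue sleeves, 36 mm wide, 80 mm above the plate at x = 62, y = +-70 mm; two clamp bars 36 by 22 mm, 19 mm above the plate at x = -20, y = +-70 mm.
- nest (a point): Point on the die's top face (die x = 0, y = 0, z = 30 mm; axes as the die's) where the cover's centre stops when pushed along +x against both stop pins. The pins: upright, 10 mm diameter, 12 mm high, 23 mm beyond this point in x and 29 mm to either side in y, 48 mm clear between them, so the lifter's blade passes.
- lifter: Spatula-like steel lifter, 150 g, standing on the bench. Origin: underside of its base plate at the heel; x to the blade tip, z up. Plate 2 mm thick, 36 mm wide, from x = -40 to the tip at x = 58 mm. Upright, 8 mm thick, from x = -8 to 0; its front (x = 0) is the heel against which a part on the blade stops. It carries the handle.
- lifter_grip (a point): Middle of the lifter's black handle, 42 mm behind and 54 mm above the lifter's origin. The handle is a bar 80 long (lifter x = -80 to 0), 18 wide (y), 24 mm high (z = 42 to 66), gripped from above across y.
- tray: Fixed blue open tray, 90 (x) by 262 (y) by 24 mm high, walls and floor 4 mm thick; two dividers as high as the walls make three cells in a row along y, each about 82 mm square inside, centred at y = -86, 0, +86 mm. Origin: centre of underside; x points away from its robot-facing long side, z up.
- liner: Thin dark rubber pad, 74 mm square, under 1 mm thick, on the floor of the one empty cell. Origin: the centre of that cell's floor (4 mm above the bench); axes as the tray's.
- stored_a: A cover already stored in another cell, same shape as the cover. Origin: centre of its underside.
- stored_b: The second cover already stored in a cell, same shape as the cover. Origin: centre of its underside.
- oiler: Clear bottle, 56 mm diameter, 130 mm high, standing behind the space between die and tray. Bystander. Origin: centre of underside.
- gauge_block: Steel block 50 by 30 by 30 mm on the bench left of the die. Bystander. Origin: centre of underside.
- hex_nut: Large steel nut, 32 mm across, 16 mm high, on the bench to the right of the tray. Bystander. Origin: centre of underside.
Mind the look-alikes: they are no part of the job. Leave any red look-alike of the lifter alone. Leave any purple look-alike of the die alone.

How it is judged:
By the outcome, as a careful person would: the job done as asked, in the order asked, and still so for the second after the job is handed in, with the robot touching nothing.
It also fails if it takes over 72 s, if anything falls off the work surface, if the arm or the gripper's body presses on something with over 40 N, if the wrist force passes 120 N, or if a joint passes its speed limit or range.

## Working session

There is one attempt and no reset: what is moved stays moved. The work goes in short steps, Python scripts to look and compute and a tool call to move; the robot and the scene stay as the last step left them, time stands still between calls to the robot, and variables do not carry over. Pictures are saved under pics/ and viewed, at most 10 in all, crops included, and the job is handed in when it is done.

Besides the shell and the picture viewer there is one more tool, called after "Call:" as name(argument=value, ...) on one line, values as JSON. arm_command: Moves the arm, as the interface text tells. Its arguments: {"type":"object","properties":{"deltas":{"type":"array","items":{"type":"object","properties":{"travel":{"type":"array","items":{"type":"number"}},"twist":{"type":"number"},"gripper":{"type":"number"}}}},"squeeze":{"type":"number"}},"required":["deltas"]}

```bash
mkdir -p pics; cat > h.py <<'E'
import numpy as np, cv2
from scipy.spatial.transform import Rotation as R
from plant import monitor, vision, workorder, cut_out, landmark_of
def cam(n):
    p=vision.camera_params(n); Rm=cv2.Rodrigues(np.array(p['rvec'],float))[0]
    return p,Rm,np.array(p['tvec'],float).ravel()
def ray(n,uv,z):
    p,Rm,t=cam(n); d=Rm.T@np.array([(uv[0]-p['cx'])/p['fx'],(uv[1]-p['cy'])/p['fy'],1]); c=-Rm.T@t
    return c+d*(z-c[2])/d[2]
def cloud(n,dep):
    p,Rm,t=cam(n); v,u=np.mgrid[:480,:640]
    P=np.stack([(u-p['cx'])/p['fx']*dep,(v-p['cy'])/p['fy']*dep,dep],-1)
    return (P-t)@Rm
def proj(n,X):
    p,Rm,t=cam(n); q=Rm@np.array(X)+t; return q[0]/q[2]*p['fx']+p['cx'],q[1]/q[2]*p['fy']+p['cy']
E
python3 - <<'E'
from h import *
s=monitor.observe(); print(s['t'],s['tcp_pos'],s['orientation'],s['gripper_width'])
for n in('scene','top'):
    im,d=vision.snapshot(n); cv2.imwrite(f'pics/{n}0.png',im); np.save(n+'0.npy',d); 
    p,Rm,t=cam(n); print(n,p['fx'],-Rm.T@t,Rm[2])
    C=cloud(n,d)
    for th in['cover','die','nest','lifter','lifter_grip','tray','liner','oiler','gauge_block','hex_nut']:
        for r in landmark_of(n,th)[:4]:
            u,v=r['position']; w=C[min(479,max(0,int(v))),min(639,max(0,int(u)))]
            print(th,round(r['conf'],2),np.round([u,v]),np.round(w,3))
E
```

```text
0.0 [0.2223036  0.63693669 0.29122005] [ 9.85929248e-01 -1.67161071e-01 -7.44491935e-05  8.30357292e-04] 0.08798920772204015
scene 442.05233130036686 [ 0.75287654 -0.38062814  0.86929432] [-0.26756737  0.44846082 -0.85281334]
cover 0.71 [396. 196.] [0.584 0.243 0.039]
cover 0.33 [395. 196.] [0.584 0.243 0.039]
die 0.74 [292. 134.] [0.262 0.302 0.029]
nest 0.69 [396. 198.] [0.589 0.239 0.039]
lifter 0.93 [159. 306.] [ 0.275 -0.24   0.011]
lifter 0.92 [260. 277.] [ 0.421 -0.083  0.021]
lifter_grip 0.87 [147. 278.] [ 0.241 -0.214  0.063]
lifter_grip 0.61 [275. 268.] [ 0.456 -0.067  0.066]
tray 0.66 [324. 375.] [ 0.642 -0.191  0.013]
liner 0.67 [309. 418.] [ 0.657 -0.272  0.002]
oiler 0.66 [426. 303.] [0.753 0.022 0.06 ]
gauge_block 0.88 [415. 154.] [0.568 0.4   0.027]
hex_nut 0.46 [219. 385.] [ 0.482 -0.309  0.016]
top 443.5635340762096 [0.37520379 0.05916258 0.89352714] [ 0.15078132 -0.04262969 -0.98764756]
cover 0.71 [374. 184.] [ 0.64  -0.105  0.014]
cover 0.58 [200. 213.] [0.578 0.247 0.037]
cover 0.18 [200. 209.] [0.586 0.245 0.038]
die 0.79 [164. 391.] [0.243 0.309 0.029]
die 0.63 [203. 209.] [0.585 0.24  0.041]
nest 0.89 [198. 211.] [0.581 0.248 0.041]
nest 0.65 [159. 389.] [0.247 0.318 0.03 ]
nest 0.35 [362. 299.] [ 0.406 -0.069  0.005]
lifter 0.87 [361. 296.] [ 0.41  -0.067  0.006]
lifter 0.76 [447. 363.] [ 0.279 -0.222  0.035]
lifter_grip 0.78 [450. 388.] [ 0.237 -0.213  0.068]
lifter_grip 0.65 [362. 275.] [ 0.446 -0.062  0.069]
tray 0.9 [412. 180.] [ 0.646 -0.183  0.012]
liner 0.66 [454. 179.] [ 0.649 -0.276  0.006]
oiler 0.98 [298. 135.] [0.729 0.052 0.056]
oiler 0.68 [115. 223.] [0.563 0.411 0.029]
gauge_block 0.63 [115. 226.] [0.558 0.409 0.033]
hex_nut 0.51 [477. 257.] [ 0.481 -0.305  0.016]
```

View pics/scene0.png

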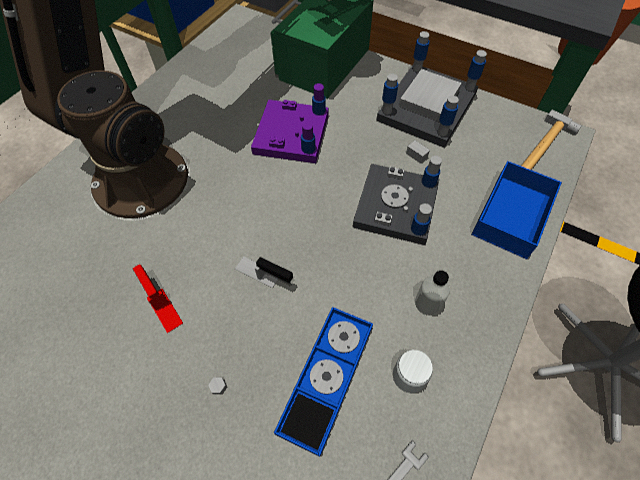

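View pics/top0.png

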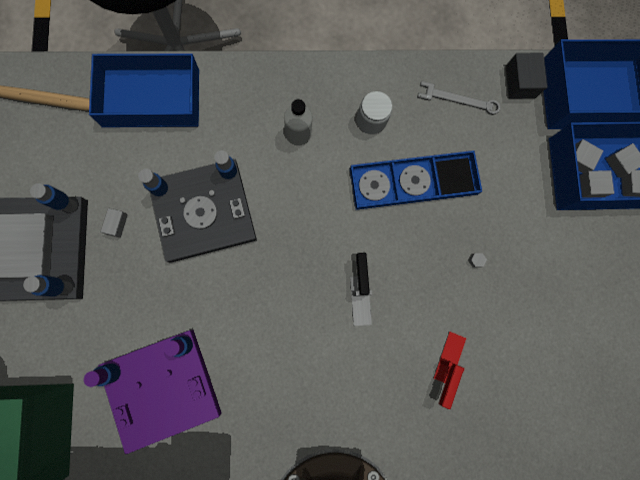

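The scene view shows the real lifter at (265,270) with its blade pointing toward the robot. The dark die with the cover is at (396,197), the tray at (324,380) with its empty cell at (309,420).

Candidates in the top view:
- **Lifter:** grey/black at (361,290), or the red look-alike at (448,370). I choose the grey/black one.
- **Die:** dark with cover at (200,212), purple at (160,390), or the large block at (40,250). I choose the dark one with the cover.
- **Tray:** three-cell tray at (415,180), or the deep bins at (145,90) and (600,85). I choose the three-cell tray.

```bash
cat > m.py <<'E'
from h import *
def rect(P):
    return cv2.minAreaRect((P[:,:2]*1000).astype(np.float32))
for n in('scene','top'):
    im=cv2.imread(f'pics/{n}0.png'); d=np.load(n+'0.npy'); C=cloud(n,d); ok=d>0
    b,g,r=[im[...,i].astype(int) for i in range(3)]
    X,Y,Z=C[...,0],C[...,1],C[...,2]
    def sel(x0,x1,y0,y1,z0,z1,extra=True): return C[ok&(X>x0)&(X<x1)&(Y>y0)&(Y<y1)&(Z>z0)&(Z<z1)&extra]
    print(n,'bench z',np.median(sel(.45,.55,-.05,.08,-.02,.02)[:,2]))
    print(' handle',rect(sel(.3,.55,-.13,0,.052,.085)), np.median(sel(.3,.55,-.13,0,.058,.085)[:,2]))
    gray=(abs(b-r)<40)&(g>150)
    bl=sel(.3,.44,-.13,0,-.01,.03,gray); print(' blade',rect(bl),len(bl))
    P=sel(.45,.75,.1,.37,.024,.036); print(' die',rect(P),np.median(P[:,2]))
    P=sel(.45,.75,.12,.36,.1,.125); 
    from scipy.cluster.vq import kmeans
    print(' posts',kmeans(P[:,:2],2)[0],P[:,2].max()) if len(P)>5 else 0
    P=sel(.54,.63,.2,.29,.036,.043,g>110); print(' cover',rect(P),len(P))
    blue=(b>r+40)
    P=sel(.55,.75,-.35,0,.015,.035,blue); print(' tray',rect(P),np.percentile(P[:,2],[50,95]))
    P=sel(.58,.72,-.34,-.2,-.005,.012,(b<60)&(g<60)); print(' liner',rect(P),np.median(P[:,2]))
im=cv2.imread('pics/top0.png'); a=cv2.resize(im[235:335,310:410],(500,500),interpolation=2); b=cv2.resize(im[150:270,140:260],None,fx=500/120,fy=500/120,interpolation=2)
cv2.imwrite('pics/crop1.png',np.hstack([cv2.resize(a,(400,400)),cv2.resize(b,(400,400))]))
E
python3 m.py
```

```text
scene bench z -0.00026714568491019165
 handle ((453.595703125, -67.92434692382812), (79.84884643554688, 19.766069412231445), 3.523927688598633) 0.06525212283831006
 blade ((369.9439697265625, -65.0114974975586), (139.8619384765625, 129.9067840576172), 0.026370080187916756) 1590
 die ((591.0108032226562, 244.00181579589844), (170.18829345703125, 184.21957397460938), 13.697569847106934) 0.029551452274755818
 posts [[0.63492327 0.32451386]
 [0.66788054 0.18910706]] 0.11211218966462452
 cover ((583.968505859375, 245.29122924804688), (66.92266082763672, 64.92269134521484), 13.272103309631348) 363
 tray ((648.84814453125, -191.2291717529297), (90.4406967163086, 262.04461669921875), 6.2439093589782715) [0.02285154 0.02588974]
 liner ((659.0054321289062, -257.37109375), (88.54222106933594, 120.14950561523438), 6.197904109954834) 0.004696163658056897
top bench z 0.0005136861619201998
 handle ((451.08331298828125, -64.03701782226562), (79.10445404052734, 26.57805633544922), 6.744823932647705) 0.0663137704760137
 blade ((0.0, 0.0), (0.0, 0.0), 0.0) 0
 die ((590.1630249023438, 245.89035034179688), (171.5384979248047, 180.38818359375), 13.704388618469238) 0.030208021313881346
 posts [[0.63260072 0.32744467]
 [0.66496956 0.1916976 ]] 0.11356134446281536
 cover ((583.215576171875, 244.2322998046875), (65.60477447509766, 65.76918029785156), 13.586748123168945) 636
 tray ((646.6727294921875, -190.88014221191406), (89.9360580444336, 262.8352966308594), 6.053735733032227) [0.02317617 0.02657812]
 liner ((652.8509521484375, -258.224365234375), (88.4685287475586, 122.30355834960938), 6.678258419036865) 0.005970163877897743
```

View pics/crop1.png

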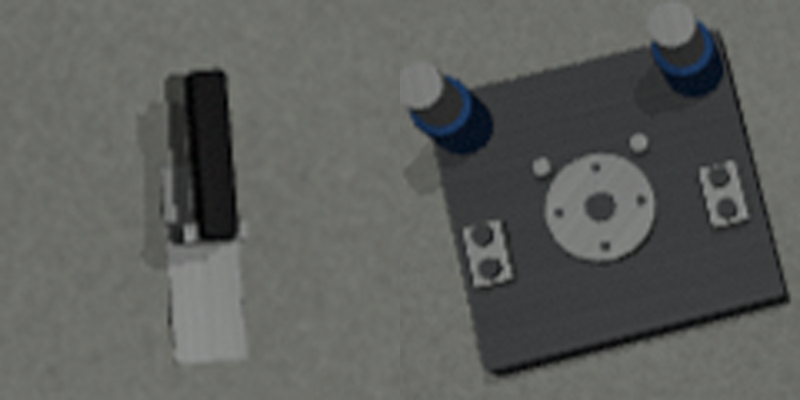

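```bash
cat >> h.py <<'E'
def go(x,y,z,yaw):
    """print shift/twist from the measured pose to a world TCP target (mm, deg)"""
    s=monitor.observe(); Rm=R.from_quat(s['orientation']).as_matrix(); p=np.array(s['tcp_pos'])
    ps=np.degrees(np.arctan2(Rm[1,0],Rm[0,0])); tw=-((yaw-ps+180)%360-180)
    print('t',round(s['t'],2),'p',np.round(p*1000,1),'yaw',round(ps,1),'q',np.round(np.degrees(s['q'])),'F',np.round(s['contact_force'],1),'T',np.round(s['ft_torque'],2),'w',round(s['gripper_width']*1000,1))
    print('  travel mm',np.round(Rm.T@(np.array([x,y,z])-p*1000),1),'twist',round(tw,1))
E
cat > w.py <<'E'
from h import *
for n in('scene','top'):
    d=np.load(n+'0.npy'); C=cloud(n,d); X,Y,Z=C[...,0],C[...,1],C[...,2]
    P=C[(d>0)&(X>.3)&(X<.55)&(Y>-.13)&(Y<0)&(Z>.0625)&(Z<.075)]; print(n,cv2.minAreaRect((P[:,:2]*1000).astype(np.float32)),len(P))
go(452,-66,180,3.6)
E
python3 w.py
```

```text
scene ((453.3905944824219, -67.36288452148438), (79.05765533447266, 19.175758361816406), 1.1417938470840454) 294
top ((451.31060791015625, -65.82123565673828), (78.3279037475586, 18.24677085876465), 1.9736145734786987) 399
t 1.1 p [222.4 637.3 292.2] yaw -19.2 q [ 87.  21.   1.  -0. -70. -17.] F [ 0.8 -0.1 -0.6] T [-0.02  0.01  0.  ] w 87.5
  travel mm [448.5 588.4 112.1] twist -22.8
```

Call:
arm_command(deltas=[{"travel": [0.037,0.049,0.0],"twist": -2,"gripper": 0},{"travel": [0.074,0.098,0.0],"twist": -4,"gripper": 0},{"travel": [0.112,0.147,0.0],"twist": -6,"gripper": 0},{"travel": [0.149,0.196,0.0],"twist": -8,"gripper": 0},{"travel": [0.187,0.245,0.0],"twist": -10,"gripper": 0},{"travel": [0.224,0.294,0.01],"twist": -12,"gripper": 0},{"travel": [0.261,0.343,0.02],"twist": -14,"gripper": 0},{"travel": [0.299,0.392,0.03],"twist": -16,"gripper": 0}])

```text
t: 2.1
tcp_pos: [0.3757, 0.1671, 0.2625]
orientation: [1.0, -0.027, 0.001, -0.001]
contact_force: [2.3, 0.3, -0.4]
gripper_width: 0.0877
gripper_force: 0.0
```

```bash
python3 -c "
from h import *
go(452,-66,180,2)"
```

```text
t 2.1 p [375.7 167.1 262.5] yaw -3.1 q [ 52.  -4. -33.   0. -61.  35.] F [ 2.3  0.3 -0.4] T [-0.01 -0.24  0.04] w 87.7
  travel mm [ 88.8 228.7  82.3] twist -5.1
```

Call:
arm_command(deltas=[{"travel": [0.018,0.046,0.01],"twist": -1,"gripper": 0},{"travel": [0.036,0.092,0.02],"twist": -2,"gripper": 0},{"travel": [0.054,0.138,0.035],"twist": -3,"gripper": 0},{"travel": [0.072,0.184,0.05],"twist": -4,"gripper": 0},{"travel": [0.089,0.229,0.082],"twist": -5,"gripper": 0},{"travel": [0.089,0.229,0.082],"twist": -5,"gripper": 0},{"travel": [0.089,0.229,0.082],"twist": -5,"gripper": 0}])

```text
t: 2.98
tcp_pos: [0.4515, -0.0649, 0.1804]
orientation: [1.0, 0.015, -0.0, 0.0]
contact_force: [0.3, -0.9, 1.0]
gripper_width: 0.0881
gripper_force: 0.0
```

```bash
python3 -c "
from h import *
go(452,-66,101,2)"
```

```text
t 2.98 p [451.5 -64.9 180.4] yaw 1.7 q [ 17.   6. -35.   0. -49.  75.] F [ 0.3 -0.9  1. ] T [-0.02 -0.05  0.  ] w 88.1
  travel mm [ 0.5  1.1 79.4] twist -0.3
```

Descend, then close with a strong grip.

Call:
arm_command(deltas=[{"travel": [0.0,0.001,0.035],"twist": 0,"gripper": 0},{"travel": [0.0,0.001,0.065],"twist": 0,"gripper": 0},{"travel": [0.0,0.001,0.079],"twist": 0,"gripper": 0},{"travel": [0.0,0.001,0.079],"twist": 0,"gripper": 0.4},{"travel": [0.0,0.001,0.079],"twist": 0,"gripper": 0.7},{"travel": [0.0,0.001,0.079],"twist": 0,"gripper": 1},{"travel": [0.0,0.001,0.079],"twist": 0,"gripper": 1},{"travel": [0.0,0.001,0.079],"twist": 0,"gripper": 1}], squeeze=50)

```text
t: 3.98
tcp_pos: [0.4515, -0.0657, 0.1015]
orientation: [1.0, 0.015, 0.0, -0.0]
contact_force: [0.1, -0.9, -0.4]
gripper_width: 0.0431
gripper_force: 0.0
```

```bash
python3 -c "
from h import *
go(452,-66,220,2)"
```

```text
t 3.98 p [451.5 -65.7 101.5] yaw 1.8 q [ 17.  13. -40.  -0. -37.  75.] F [ 0.1 -0.9 -0.4] T [-0.11  0.07  0.01] w 43.1
  travel mm [   0.5    0.3 -118.5] twist -0.2
```

Call:
arm_command(deltas=[{"travel": [0,0,0],"twist": 0,"gripper": 1},{"travel": [0,0,0],"twist": 0,"gripper": 1},{"travel": [0,0,0],"twist": 0,"gripper": 1},{"travel": [0,0,0],"twist": 0,"gripper": 1},{"travel": [0,0,0],"twist": 0,"gripper": 1}])

```text
t: 4.6
tcp_pos: [0.4514, -0.0658, 0.1012]
orientation: [1.0, 0.015, -0.0, 0.0]
contact_force: [0.2, -0.9, -0.9]
gripper_width: 0.0176
gripper_force: 50.0
```

Call:
arm_command(deltas=[{"travel": [0,0,-0.02],"twist": 0,"gripper": 1},{"travel": [0,0,-0.06],"twist": 0,"gripper": 1},{"travel": [0,0,-0.11],"twist": 4,"gripper": 1},{"travel": [0,0,-0.15],"twist": 14,"gripper": 1},{"travel": [0,-0.03,-0.15],"twist": 24,"gripper": 1},{"travel": [0,-0.07,-0.15],"twist": 34,"gripper": 1},{"travel": [-0.001,-0.11,-0.15],"twist": 44,"gripper": 1},{"travel": [-0.002,-0.15,-0.15],"twist": 54,"gripper": 1}])

```text
t: 5.6
tcp_pos: [0.4443, 0.0852, 0.2511]
orientation: [0.897, -0.443, -0.0, 0.0]
contact_force: [0.9, -0.1, -1.4]
gripper_width: 0.0175
gripper_force: 50.0
```

```bash
python3 -c "
from h import *
go(440,208,250,-166.3)"
```

```text
t 5.6 p [444.3  85.2 251.1] yaw -52.6 q [ 36.   1. -30.  -0. -59.   1.] F [ 0.9 -0.1 -1.4] T [ 0.01 -0.09 -0.01] w 17.5
  travel mm [-100.1  -71.2    1.1] twist 113.7
```

Call:
arm_command(deltas=[{"travel": [-0.015,-0.01,0],"twist": 10,"gripper": 1},{"travel": [-0.03,-0.02,0],"twist": 20,"gripper": 1},{"travel": [-0.045,-0.03,0],"twist": 30,"gripper": 1},{"travel": [-0.06,-0.04,0],"twist": 40,"gripper": 1},{"travel": [-0.075,-0.05,0],"twist": 50,"gripper": 1},{"travel": [-0.09,-0.065,0],"twist": 60,"gripper": 1},{"travel": [-0.1,-0.071,0],"twist": 70,"gripper": 1},{"travel": [-0.1,-0.071,0],"twist": 80,"gripper": 1}])

```text
t: 6.6
tcp_pos: [0.4394, 0.2073, 0.2507]
orientation: [-0.403, 0.915, -0.0, -0.001]
contact_force: [-0.3, -0.3, -1.7]
gripper_width: 0.0178
gripper_force: 50.0
```

```bash
python3 -c "
from h import *
go(440,208,160,-166.3)"
```

```text
t 6.6 p [439.4 207.3 250.7] yaw -132.5 q [ 48.   5. -26.  -0. -60. -91.] F [-0.3 -0.3 -1.7] T [ 0.05 -0.07 -0.03] w 17.8
  travel mm [-1.1  0.  90.7] twist 33.8
```

Call:
arm_command(deltas=[{"travel": [-0.001,0,0.02],"twist": 10,"gripper": 1},{"travel": [-0.001,0,0.05],"twist": 20,"gripper": 1},{"travel": [-0.001,0,0.08],"twist": 30,"gripper": 1},{"travel": [-0.001,0,0.09],"twist": 34,"gripper": 1},{"travel": [-0.001,0,0.09],"twist": 34,"gripper": 1},{"travel": [-0.001,0,0.09],"twist": 34,"gripper": 1}])

```text
t: 7.35
tcp_pos: [0.4406, 0.2076, 0.1617]
orientation: [-0.121, 0.993, 0.0, 0.0]
contact_force: [-0.2, 1.0, -1.6]
gripper_width: 0.0178
gripper_force: 50.0
```

```bash
cat > l.py <<'E'
from h import *
import sys
go(440,208,160,-166.3)
tag=sys.argv[1]; ims=[]
for n in('scene','top'):
    im,d=vision.snapshot(n); C=cloud(n,d)
    s=monitor.observe(); p=np.array(s['tcp_pos']); Rm=R.from_quat(s['orientation']).as_matrix(); f=-Rm[:,0]; l=np.cross([0,0,1],f)
    Q=(C-p)*1000; a=Q@f; b=Q@l; z=C[...,2]*1000
    # blade area ahead of the fingers, in lifter directions (a from grip, b lateral)
    zp=p[2]*1000-101
    m=(d>0)&(a>46)&(a<110)&(abs(b)<30)&(abs(z-zp)<12)
    if m.sum()>20:
        k=np.polyfit(a[m],z[m],1); print(n,m.sum(),'blade a',np.percentile(a[m],[1,99]).round(1),'b',np.percentile(b[m],[1,50,99]).round(1),'z top expected',round(zp+2,1),'z@45,100',np.polyval(k,[45,100]).round(1),'slope deg',round(np.degrees(np.arctan(k[0])),1))
        md=np.median(b[m&(a>85)])-np.median(b[m&(a<65)]); print('  lateral drift per ~35mm',round(md,1))
    c=proj(n,p+np.array([0,0,-.07])+f*.05); x0=int(np.clip(c[0]-100,0,440)); y0=int(np.clip(c[1]-100,0,280))
    ims.append(cv2.resize(im[y0:y0+200,x0:x0+200],(400,400),interpolation=2)); print(n,'crop',x0,y0)
cv2.imwrite(f'pics/{tag}.png',np.hstack(ims))
E
python3 l.py c2
```

```text
t 7.35 p [440.6 207.6 161.7] yaw -166.1 q [  48.   10.  -33.    0.  -47. -125.] F [-0.2  1.  -1.6] T [ 0.03 -0.08  0.03] w 17.8
  travel mm [0.5 0.5 1.7] twist 0.2
scene 287 blade a [46.4 97.3] b [-21.3  -3.2  16.1] z top expected 62.8 z@45,100 [61.5 61.9] slope deg 0.5
  lateral drift per ~35mm -1.3
scene crop 255 72
top 111 blade a [82.  97.2] b [-18.6  -6.4   6.2] z top expected 62.9 z@45,100 [64.5 62.3] slope deg -2.3
  lateral drift per ~35mm nan
top crop 107 153
  return _methods._mean(a, axis=axis, dtype=dtype,
  ret = ret.dtype.type(ret / rcount)
```

View pics/c2.png

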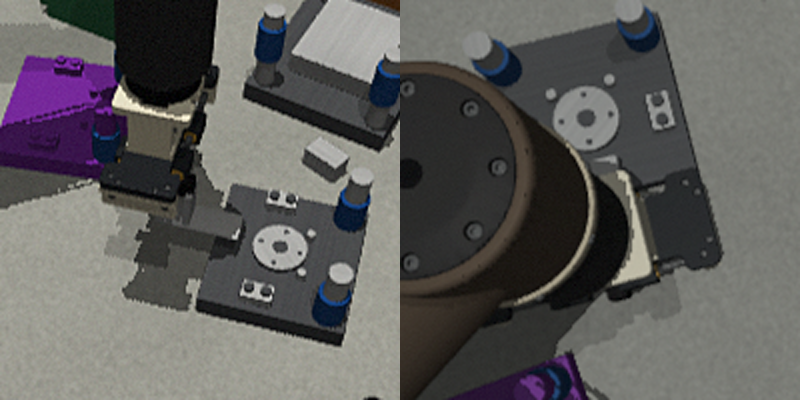

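Call:
arm_command(deltas=[{"travel": [0,0.001,0.015],"twist": 0,"gripper": 1},{"travel": [0,0.002,0.027],"twist": 0,"gripper": 1},{"travel": [0,0.002,0.028],"twist": 0,"gripper": 1},{"travel": [0,0.002,0.029],"twist": 0,"gripper": 1},{"travel": [0,0.002,0.03],"twist": 0,"gripper": 1},{"travel": [0,0.002,0.03],"twist": 0,"gripper": 1}])

```text
t: 8.2
tcp_pos: [0.44, 0.2094, 0.1314]
orientation: [-0.12, 0.993, 0.0, 0.0]
contact_force: [0.3, -0.1, -1.0]
gripper_width: 0.0179
gripper_force: 50.0
```

```bash
python3 -c "
from h import *
go(440,208,131,-166.3)"
```

```text
t 8.2 p [440.  209.4 131.4] yaw -166.2 q [  49.   13.  -35.    0.  -43. -125.] F [ 0.3 -0.1 -1. ] T [ 0.09 -0.1  -0.05] w 17.9
  travel mm [ 0.3 -1.4  0.4] twist 0.1
```

Call:
arm_command(deltas=[{"travel": [0,0,0.001],"twist": 0,"gripper": 1},{"travel": [0,0,0.001],"twist": 0,"gripper": 1}])

```text
t: 8.45
tcp_pos: [0.4401, 0.2095, 0.1308]
orientation: [-0.12, 0.993, 0.0, 0.0]
contact_force: [-2.1, -1.2, 4.7]
gripper_width: 0.0174
gripper_force: 50.0
```

```bash
python3 -c "
from h import *
go(440,208,131,-166.3)"
```

```text
t 8.45 p [440.1 209.5 130.8] yaw -166.2 q [  49.   13.  -35.    0.  -42. -125.] F [-2.1 -1.2  4.7] T [-0.26  0.43  0.02] w 17.4
  travel mm [ 0.4 -1.4 -0.2] twist 0.1
```

Call:
arm_command(deltas=[{"travel": [-0.006,0,0.001],"twist": 0,"gripper": 1},{"travel": [-0.012,0,0.001],"twist": 0,"gripper": 1},{"travel": [-0.018,0,0.001],"twist": 0,"gripper": 1},{"travel": [-0.023,0,0.001],"twist": 0,"gripper": 1},{"travel": [-0.028,0,0.001],"twist": 0,"gripper": 1},{"travel": [-0.033,0,0.001],"twist": 0,"gripper": 1},{"travel": [-0.038,0,0.001],"twist": 0,"gripper": 1}])

```text
t: 9.32
tcp_pos: [0.4765, 0.2181, 0.1307]
orientation: [-0.12, 0.993, -0.0, -0.0]
contact_force: [-9.9, -1.8, 17.9]
gripper_width: 0.0176
gripper_force: 50.0
```

```bash
python3 l.py c3
```

```text
t 9.32 p [476.5 218.1 130.7] yaw -166.2 q [  46.   16.  -30.    0.  -44. -122.] F [-9.9 -1.8 17.9] T [-0.71  3.16  0.04] w 17.6
  travel mm [ 37.9  -1.1 -29.3] twist 0.1
scene 535 blade a [ 46.4 109.2] b [-29.1  -3.6  29.1] z top expected 31.7 z@45,100 [28.3 36.6] slope deg 8.5
  lateral drift per ~35mm -4.0
scene crop 270 83
top 160 blade a [ 70.4 109.6] b [-29.8 -19.3   3.3] z top expected 31.7 z@45,100 [20.3 37.6] slope deg 17.4
  lateral drift per ~35mm nan
top crop 104 137
  return _methods._mean(a, axis=axis, dtype=dtype,
  ret = ret.dtype.type(ret / rcount)
```

View pics/c3.png

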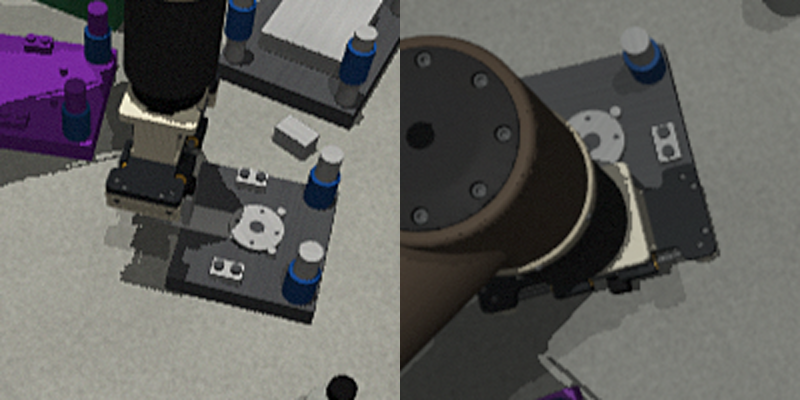

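The cover now sits against both pins at scene crop (258,228), and the blade has started under its front edge. I'll continue with less down force.

Call:
arm_command(deltas=[{"travel": [-0.004,0,-0.001],"twist": 0,"gripper": 1},{"travel": [-0.009,0,-0.001],"twist": 0,"gripper": 1},{"travel": [-0.014,0,-0.001],"twist": 0,"gripper": 1},{"travel": [-0.019,0,-0.001],"twist": 0,"gripper": 1},{"travel": [-0.024,0,-0.001],"twist": 0,"gripper": 1},{"travel": [-0.029,0,-0.001],"twist": 0,"gripper": 1},{"travel": [-0.033,0,-0.001],"twist": 0,"gripper": 1},{"travel": [-0.036,0,-0.001],"twist": 0,"gripper": 1}])

```text
t: 10.42
tcp_pos: [0.5115, 0.2266, 0.1311]
orientation: [-0.12, 0.993, -0.0, -0.0]
contact_force: [-7.4, -1.5, 15.1]
gripper_width: 0.0179
gripper_force: 50.0
```

```bash
cat > c.py <<'E'
from h import *
import sys
s=monitor.observe(); p=np.array(s['tcp_pos'])*1000; f=-R.from_quat(s['orientation']).as_matrix()[:,0]; l=np.cross([0,0,1],f)
go(*p,-166.3)
D=np.array([590.6,245,0]); c=np.cos(np.radians(13.7)); q=p-D; print('grip in die',round(q[0]*c+q[1]*np.sin(np.radians(13.7)),1),round(-q[0]*np.sin(np.radians(13.7))+q[1]*c,1))
if len(sys.argv)>1:
  zc=float(sys.argv[1])  # expected height of cover top
  for n in('scene','top'):
    im,d=vision.snapshot(n); C=cloud(n,d)*1000; Q=C-p; a=Q@f; b=Q@l; z=C[...,2]
    m=(d>0)&(a>38)&(a<125)&(abs(b)<45)&(abs(z-zc)<(float(sys.argv[2]) if len(sys.argv)>2 else 5))
    if m.sum()<20: print(n,'none'); continue
    A=np.c_[a[m]-74,b[m],np.ones(m.sum())]; k=np.linalg.lstsq(A,z[m],rcond=None)[0]
    print(n,m.sum(),'a',np.percentile(a[m],[1,99]).round(1),'b',np.percentile(b[m],[1,99]).round(1),'z',k[2].round(1),'slope a,b deg',np.degrees(np.arctan(k[:2])).round(1))
E
python3 c.py 40
```

```text
t 10.43 p [511.5 226.6 131.1] yaw -166.2 q [  44.   19.  -26.    0.  -46. -120.] F [-7.4 -1.5 15.1] T [-0.57  2.82  0.04] w 17.9
  travel mm [0. 0. 0.] twist 0.1
grip in die -81.2 0.9
scene 531 a [ 51.4 111.5] b [-33.4  30.5] z 39.7 slope a,b deg [0.3 0.1]
top 101 a [ 76.5 112.3] b [-33.5  -1.5] z 40.3 slope a,b deg [0.5 0.9]
```

Call:
arm_command(deltas=[{"travel": [-0.003,0,0],"twist": 0,"gripper": 1},{"travel": [-0.005,0,0],"twist": 0,"gripper": 1},{"travel": [-0.006,0,0],"twist": 0,"gripper": 1},{"travel": [-0.006,0,0],"twist": 0,"gripper": 1}])

```text
t: 11.02
tcp_pos: [0.5173, 0.228, 0.1311]
orientation: [-0.12, 0.993, -0.0, -0.0]
contact_force: [-6.7, -1.6, 13.4]
gripper_width: 0.0175
gripper_force: 50.0
```

```bash
python3 c.py 40
```

```text
t 11.03 p [517.3 228.  131.1] yaw -166.2 q [  44.   19.  -25.    0.  -46. -120.] F [-6.7 -1.6 13.4] T [-0.63  2.65 -0.  ] w 17.5
  travel mm [0. 0. 0.] twist 0.1
grip in die -75.3 0.9
scene 531 a [ 41.6 105.6] b [-33.5  29.8] z 39.6 slope a,b deg [0.4 0.1]
top 43 a [ 73.4 113.5] b [-35.6  -3.7] z 41.4 slope a,b deg [-0.5  1.5]
```

Call:
arm_command(deltas=[{"travel": [-0.0005,0,0],"twist": 0,"gripper": 1},{"travel": [0,0,-0.002],"twist": 0,"gripper": 1},{"travel": [0,0,-0.004],"twist": 0,"gripper": 1},{"travel": [0,0,-0.007],"twist": 0,"gripper": 1},{"travel": [0,0,-0.01],"twist": 0,"gripper": 1},{"travel": [0,0,-0.012],"twist": 0,"gripper": 1},{"travel": [0,0,-0.012],"twist": 0,"gripper": 1}], squeeze=60)

```text
t: 12.0
tcp_pos: [0.5177, 0.2285, 0.1424]
orientation: [-0.12, 0.993, 0.0, 0.0]
contact_force: [0.8, 0.1, -3.2]
gripper_width: 0.0178
gripper_force: 60.0
```

```bash
python3 c.py 51
```

```text
t 12.0 p [517.7 228.5 142.4] yaw -166.2 q [  44.   19.  -24.    0.  -47. -120.] F [ 0.8  0.1 -3.2] T [ 0.01 -0.03 -0.08] w 17.8
  travel mm [0. 0. 0.] twist 0.1
grip in die -74.7 1.2
scene 511 a [ 40.7 105.3] b [-32.1  28.7] z 51.2 slope a,b deg [0.4 0.4]
top 20 a [ 71.3 104.2] b [-31.9  -4. ] z 49.8 slope a,b deg [ 4.3 -4. ]
```

Call:
arm_command(deltas=[{"travel": [0,0,-0.005],"twist": 0,"gripper": 1},{"travel": [0,0,-0.015],"twist": 0,"gripper": 1},{"travel": [0,0,-0.03],"twist": 0,"gripper": 1},{"travel": [0,0,-0.05],"twist": 0,"gripper": 1},{"travel": [0,0,-0.07],"twist": 0,"gripper": 1},{"travel": [0,0,-0.085],"twist": 0,"gripper": 1},{"travel": [0,0,-0.095],"twist": 0,"gripper": 1},{"travel": [0,0,-0.1],"twist": 0,"gripper": 1}])

```text
t: 13.1
tcp_pos: [0.5176, 0.2284, 0.2428]
orientation: [-0.12, 0.993, 0.0, 0.0]
contact_force: [0.0, 0.2, -2.2]
gripper_width: 0.0175
gripper_force: 60.0
```

```bash
python3 c.py 151; python3 -c "
from h import *
go(599,-281.4,242,-173.85)"
```

```text
t 13.1 p [517.6 228.4 242.8] yaw -166.2 q [  44.   12.  -17.   -0.  -60. -120.] F [ 0.   0.2 -2.2] T [ 0.03 -0.02  0.04] w 17.5
  travel mm [0. 0. 0.] twist 0.1
grip in die -74.8 1.2
scene 583 a [ 43.4 105.1] b [-32.5  28.2] z 151.6 slope a,b deg [0.3 0.2]
top 27 a [73.5 92.2] b [-31.3 -24.9] z 148.6 slope a,b deg [ 3.6 -6.9]
t 13.2 p [517.6 228.4 242.5] yaw -166.2 q [  44.   13.  -17.   -0.  -60. -120.] F [ 0.4 -0.6 -2.9] T [ 0.01 -0.05  0.01] w 17.5
  travel mm [ 4.220e+01 -5.145e+02  4.000e-01] twist 7.6
```

Call:
arm_command(deltas=[{"travel": [0.0005,-0.006,0],"twist": 0,"gripper": 1},{"travel": [0.0015,-0.018,0],"twist": 0.3,"gripper": 1},{"travel": [0.003,-0.036,0],"twist": 0.6,"gripper": 1},{"travel": [0.005,-0.06,0],"twist": 1,"gripper": 1},{"travel": [0.0075,-0.09,0],"twist": 1.4,"gripper": 1},{"travel": [0.01,-0.124,0],"twist": 1.8,"gripper": 1},{"travel": [0.013,-0.16,0],"twist": 2.4,"gripper": 1},{"travel": [0.016,-0.196,0],"twist": 3,"gripper": 1}])

```text
t: 14.2
tcp_pos: [0.5485, 0.0319, 0.2422]
orientation: [-0.093, 0.996, -0.0, -0.0]
contact_force: [1.4, 0.5, -2.2]
gripper_width: 0.0178
gripper_force: 60.0
```

Call:
arm_command(deltas=[{"travel": [0.001,-0.036,0],"twist": 0.6,"gripper": 1},{"travel": [0.002,-0.072,0],"twist": 1.2,"gripper": 1},{"travel": [0.003,-0.108,0],"twist": 1.8,"gripper": 1},{"travel": [0.004,-0.144,0],"twist": 2.4,"gripper": 1},{"travel": [0.005,-0.178,0],"twist": 3,"gripper": 1},{"travel": [0.006,-0.208,0],"twist": 3.6,"gripper": 1},{"travel": [0.007,-0.234,0],"twist": 4,"gripper": 1},{"travel": [0.008,-0.256,0],"twist": 4.4,"gripper": 1}])

```text
t: 15.2
tcp_pos: [0.588, -0.2208, 0.2419]
orientation: [-0.055, 0.999, 0.0, -0.0]
contact_force: [0.3, 1.2, -1.9]
gripper_width: 0.0176
gripper_force: 60.0
```

Call:
arm_command(deltas=[{"travel": [0.003,-0.016,0],"twist": 0.1,"gripper": 1},{"travel": [0.005,-0.028,0],"twist": 0.2,"gripper": 1},{"travel": [0.006,-0.038,0],"twist": 0.2,"gripper": 1},{"travel": [0.007,-0.044,0],"twist": 0.2,"gripper": 1},{"travel": [0.007,-0.048,0],"twist": 0.2,"gripper": 1},{"travel": [0.007,-0.048,0],"twist": 0.2,"gripper": 1}])

```text
t: 15.95
tcp_pos: [0.5871, -0.2672, 0.2422]
orientation: [-0.054, 0.999, 0.0, 0.0]
contact_force: [-0.4, 0.8, -2.3]
gripper_width: 0.0175
gripper_force: 60.0
```

```bash
python3 c.py 151; python3 -c "
from h import *
go(599,-281.4,160,-173.85)"
```

```text
t 15.95 p [ 587.1 -267.2  242.2] yaw -173.8 q [ -7.  20.  -7.  -0. -63. -77.] F [-0.4  0.8 -2.3] T [ 0.06 -0.02  0.01] w 17.5
  travel mm [0. 0. 0.] twist -7.5
grip in die -124.7 -496.8
scene 1394 a [ 41.4 106.6] b [-30.5  29.4] z 151.4 slope a,b deg [0.  0.1]
top none
t 16.05 p [ 587.  -267.   242.2] yaw -173.8 q [ -7.  20.  -7.  -0. -63. -77.] F [-0.6 -0.9 -2.3] T [ 0.06 -0.02 -0.03] w 17.5
  travel mm [-10.4 -15.6  82.2] twist 0.0
```

Call:
arm_command(deltas=[{"travel": [-0.003,-0.004,0.005],"twist": 0,"gripper": 1},{"travel": [-0.006,-0.009,0.014],"twist": 0,"gripper": 1},{"travel": [-0.009,-0.013,0.03],"twist": 0,"gripper": 1},{"travel": [-0.0105,-0.0155,0.048],"twist": 0,"gripper": 1},{"travel": [-0.0105,-0.0155,0.066],"twist": 0,"gripper": 1},{"travel": [-0.0105,-0.0155,0.08],"twist": 0,"gripper": 1},{"travel": [-0.0105,-0.0155,0.09],"twist": 0,"gripper": 1},{"travel": [-0.0105,-0.0155,0.094],"twist": 0,"gripper": 1}])

```text
t: 17.05
tcp_pos: [0.5989, -0.2815, 0.1475]
orientation: [-0.054, 0.999, 0.0, -0.0]
contact_force: [0.3, -0.1, -2.5]
gripper_width: 0.0176
gripper_force: 60.0
```

Call:
arm_command(deltas=[{"travel": [0,0,0],"twist": 0,"gripper": 1},{"travel": [0,0,0],"twist": 0,"gripper": 1}], squeeze=25)

```text
t: 17.3
tcp_pos: [0.5994, -0.2816, 0.1489]
orientation: [-0.054, 0.999, -0.0, 0.001]
contact_force: [-0.4, -0.3, -2.3]
gripper_width: 0.0178
gripper_force: 25.0
```

```bash
python3 c.py 57 10;python3 -c "
from h import *
go(599,-281.4,148,-173.85)"
```

```text
t 17.3 p [ 599.4 -281.6  148.9] yaw -173.8 q [ -8.  26. -11.   0. -53. -76.] F [-0.4 -0.3 -2.3] T [ 0.05 -0.07  0.01] w 17.8
  travel mm [0. 0. 0.] twist -7.5
grip in die -116.1 -513.7
scene 1238 a [ 41.3 106.6] b [-30.1  29.3] z 57.8 slope a,b deg [2.8 0.3]
top none
t 17.4 p [ 599.4 -281.6  148.8] yaw -173.8 q [ -8.  26. -11.   0. -53. -76.] F [-1.2  0.2 -3.3] T [-0.03  0.01 -0.01] w 17.8
  travel mm [0.3 0.2 0.8] twist 0.0
```

```bash
cat > t.py <<'E'
from h import *
s=monitor.observe(); p=np.array(s['tcp_pos'])*1000; f=-R.from_quat(s['orientation']).as_matrix()[:,0]; l=np.cross([0,0,1],f)
im,d=vision.snapshot('scene'); C=cloud('scene',d)*1000; Q=C-p; a=Q@f; b=Q@l; z=C[...,2]
c2=(d>0)&(im[...,1]>90)&(abs(im[...,0].astype(int)-im[...,2])<40)&(a>44)&(a<125)&(abs(b)<26)&(z<70)
m=c2.copy()
for i in range(6):
    k=np.linalg.lstsq(np.c_[a[m]-74,b[m],np.ones(m.sum())],z[m],rcond=None)[0]
    m=c2&(abs(z-(k[0]*(a-74)+k[1]*b+k[2]))<max(2.5,10-2*i))
print('t',round(s['t'],2),'tcpz',p[2].round(1),'F',np.round(s['contact_force'],1),'n',m.sum(),'a',np.percentile(a[m],[1,99]).round(1),'b',np.percentile(b[m],[1,99]).round(1),'z@74',k[2].round(1),'tilt',-np.degrees(np.arctan(k[0])).round(1),'roll',np.degrees(np.arctan(k[1])).round(1))
E
python3 t.py
```

```text
t 17.4 tcpz 148.8 F [-1.2  0.2 -3.3] n 854 a [ 46.9 106.6] b [-25.4  25.3] z@74 58.1 tilt -0.7 roll -0.2
```

Call:
arm_command(deltas=[{"travel": [0,0,0],"twist": 0,"gripper": 1},{"travel": [0,0,0],"twist": 0,"gripper": 1}], squeeze=14)

```text
t: 17.7
tcp_pos: [0.5991, -0.2816, 0.1483]
orientation: [-0.054, 0.999, -0.0, 0.0]
contact_force: [0.1, 0.3, -3.1]
gripper_width: 0.0181
gripper_force: 14.0
```

```bash
python3 t.py
```

```text
t 17.7 tcpz 148.3 F [ 0.1  0.3 -3.1] n 854 a [ 46.6 106.9] b [-25.3  25.2] z@74 57.5 tilt -0.2 roll 0.1
```

Call:
arm_command(deltas=[{"travel": [0,0,0],"twist": 0,"gripper": 1}], squeeze=11)

```text
t: 17.88
tcp_pos: [0.5991, -0.2816, 0.1483]
orientation: [-0.054, 0.999, -0.0, 0.0]
contact_force: [-0.1, 0.8, -2.5]
gripper_width: 0.018
gripper_force: 11.0
```

```bash
python3 t.py
```

```text
t 17.88 tcpz 148.3 F [-0.1  0.8 -2.5] n 240 a [ 52.8 123.8] b [-25.6  25.1] z@74 36.8 tilt 38.9 roll -1.7
```

Call:
arm_command(deltas=[{"travel": [0,0,0],"twist": 0,"gripper": 1}], squeeze=9.5)

```text
t: 18.05
tcp_pos: [0.599, -0.2815, 0.1481]
orientation: [-0.054, 0.999, 0.0, -0.0]
contact_force: [0.3, -0.0, -2.7]
gripper_width: 0.0181
gripper_force: 9.5
```

```bash
python3 t.py
```

```text
t 18.05 tcpz 148.1 F [ 0.3 -0.  -2.7] n 534 a [ 45.1 124.1] b [-25.3  25.6] z@74 13.1 tilt 17.7 roll -0.5
```

```bash
python3 - <<'E'
from h import *
im,d=vision.snapshot('scene'); cv2.imwrite('pics/c5.png',cv2.resize(im[320:470,200:400],(800,600),interpolation=2)); np.save('d5.npy',d)
E
python3 t.py
```

```text
t 18.15 tcpz 148.2 F [-0.1  0.4 -2.2] n 561 a [ 45.  123.7] b [-25.2  25.6] z@74 12.7 tilt 17.7 roll 0.1
```

View pics/c5.png

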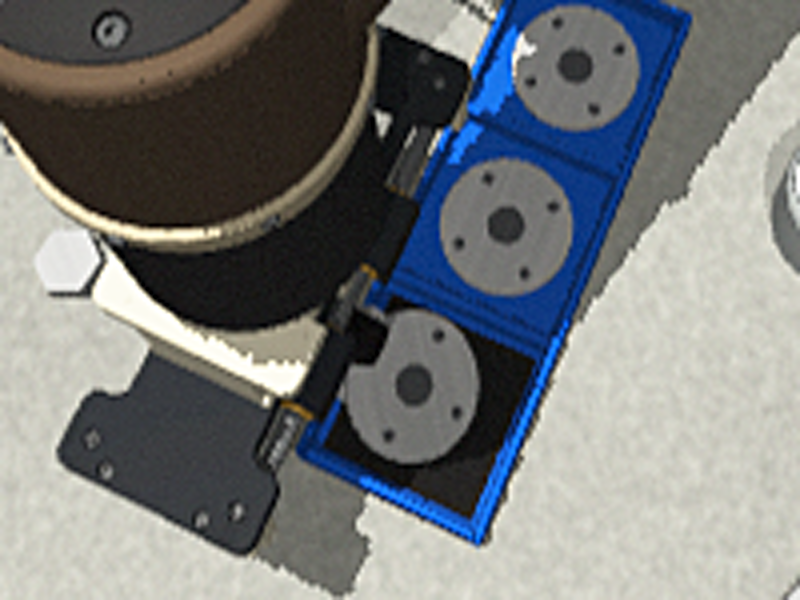

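The picture shows that the lifter swung nose-down. The cover lies inside the empty cell at crop (412,385), clear of the stored covers. Next I'll measure how it lies.

```bash
cat > v.py <<'E'
from h import *
o=np.array([656.9,-276.5,0]); y=np.radians(6.15); ex=np.array([np.cos(y),np.sin(y),0]); ey=np.array([-np.sin(y),np.cos(y),0])
go(599,-281.4,160,-173.85)
for n in('scene','top'):
    im,d=vision.snapshot(n); C=cloud(n,d)*1000; Q=C-o; a=Q@ex; b=Q@ey; z=C[...,2]
    m0=(d>0)&(abs(a)<40)&(abs(b)<40)&(z>8)&(im[...,1]>90)&(abs(im[...,0].astype(int)-im[...,2])<40)&(z<45)
    m=m0.copy()
    if m.sum()<30: print(n,'none'); continue
    for i in range(8):
        k=np.linalg.lstsq(np.c_[a[m],b[m],np.ones(m.sum())],z[m],rcond=None)[0]; m=m0&(abs(z-(k[0]*a+k[1]*b+k[2]))<max(2.5,10-2*i))
    print(n,m0.sum(),m.sum(),'x',np.percentile(a[m],[1,99]).round(1),'y',np.percentile(b[m],[1,99]).round(1),'z0',k[2].round(1),'tilt x,y',np.degrees(np.arctan(k[:2])).round(1))
    for lo in range(-40,40,10):
        w=m0&(a>=lo)&(a<lo+10); print('   ',lo,w.sum(),np.percentile(z[w],[10,50,90]).round(1) if w.sum() else '')
E
python3 v.py
```

```text
t 18.2 p [ 599.1 -281.6  148.2] yaw -173.8 q [ -8.  26. -11.   0. -53. -76.] F [-0.7 -0.5 -1.8] T [ 0.05 -0.04  0.03] w 18.4
  travel mm [  0.1   0.2 -11.8] twist 0.0
scene 777 708 x [-30.1  18.5] y [-28.1  31. ] z0 18.4 tilt x,y [-26.2  -0.2]
    -40 11 [27.2 32.8 33.2]
    -30 135 [28.1 30.4 32.5]
    -20 184 [23.3 26.  28.5]
    -10 143 [18.4 20.6 24.3]
    0 193 [13.3 15.9 18.3]
    10 108 [ 8.9 11.6 13.9]
    20 3 [ 9.5  9.7 10.6]
    30 0 
top none
```

Call:
arm_command(deltas=[{"travel": [0,0,0],"twist": 0,"gripper": 1},{"travel": [0.002,0,0],"twist": 0,"gripper": 1},{"travel": [0.004,0,0],"twist": 0,"gripper": 1},{"travel": [0.006,0,0],"twist": 0,"gripper": 1},{"travel": [0.009,0,-0.0015],"twist": 0,"gripper": 1},{"travel": [0.012,0,-0.0035],"twist": 0,"gripper": 1}], squeeze=40)

```text
t: 19.05
tcp_pos: [0.5869, -0.2829, 0.1518]
orientation: [-0.054, 0.999, 0.0, -0.0]
contact_force: [-0.3, -0.4, -1.6]
gripper_width: 0.0177
gripper_force: 40.0
```

```bash
python3 v.py
```

```text
t 19.05 p [ 586.9 -282.9  151.8] yaw -173.8 q [ -9.  25. -12.   0. -53. -75.] F [-0.3 -0.4 -1.6] T [ 0.04 -0.11 -0.04] w 17.7
  travel mm [-12.2   0.2  -8.2] twist 0.0
scene 896 782 x [-35.9  18.1] y [-28.5  31.4] z0 17.3 tilt x,y [-23.3  -0.2]
    -40 100 [25.6 31.  33.1]
    -30 170 [25.3 27.8 30.1]
    -20 175 [21.2 23.9 26.3]
    -10 148 [16.8 19.1 21.8]
    0 193 [12.6 15.1 18.1]
    10 109 [ 9.3 11.3 13.5]
    20 1 [11.9 11.9 11.9]
    30 0 
top none
```

The cover sits too far back: it would flatten onto the near wall. I'll push it forward with the heel before withdrawing.

Call:
arm_command(deltas=[{"travel": [-0.003,0,0.0015],"twist": 0,"gripper": 1},{"travel": [-0.007,0,0.003],"twist": 0,"gripper": 1},{"travel": [-0.011,0,0.003],"twist": 0,"gripper": 1},{"travel": [-0.015,0,0.003],"twist": 0,"gripper": 1},{"travel": [-0.019,0,0.003],"twist": 0,"gripper": 1},{"travel": [-0.022,0,0.003],"twist": 0,"gripper": 1},{"travel": [-0.024,0,0.003],"twist": 0,"gripper": 1},{"travel": [-0.026,0,0.003],"twist": 0,"gripper": 1}])

```text
t: 20.15
tcp_pos: [0.613, -0.2801, 0.1487]
orientation: [-0.054, 0.999, 0.0, -0.0]
contact_force: [-0.1, -1.0, -2.5]
gripper_width: 0.018
gripper_force: 40.0
```

```bash
sed -i 's/range(-40,40,10)/[]/' v.py; python3 v.py
```

```text
t 20.15 p [ 613.  -280.1  148.7] yaw -173.8 q [ -8.  27.  -9.  -0. -54. -76.] F [-0.1 -1.  -2.5] T [0.06 0.09 0.04] w 18.0
  travel mm [ 14.1   0.2 -11.3] twist 0.0
scene 849 752 x [-12.6  38.7] y [-28.   31.5] z0 26.0 tilt x,y [-23.   -0.7]
top none
```

Call:
arm_command(deltas=[{"travel": [0.003,0,0],"twist": 0,"gripper": 1},{"travel": [0.006,0,0],"twist": 0,"gripper": 1},{"travel": [0.009,0,0],"twist": 0,"gripper": 1},{"travel": [0.012,0,0],"twist": 0,"gripper": 1},{"travel": [0.015,0,0],"twist": 0,"gripper": 1},{"travel": [0.018,0,0],"twist": 0,"gripper": 1},{"travel": [0.02,0,0],"twist": 0,"gripper": 1}])

```text
t: 21.12
tcp_pos: [0.5929, -0.2822, 0.1487]
orientation: [-0.054, 0.999, 0.0, -0.0]
contact_force: [0.4, -0.2, -1.8]
gripper_width: 0.0178
gripper_force: 40.0
```

```bash
python3 v.py
```

```text
t 21.12 p [ 592.9 -282.2  148.7] yaw -173.8 q [ -8.  26. -12.  -0. -53. -75.] F [ 0.4 -0.2 -1.8] T [ 0.01 -0.06  0.01] w 17.8
  travel mm [ -6.1   0.2 -11.3] twist 0.0
scene 1107 945 x [-36.5  38.7] y [-27.8  31.6] z0 17.8 tilt x,y [-9.7  0.2]
top none
```

Call:
arm_command(deltas=[{"travel": [0.003,0,-0.002],"twist": 0,"gripper": 1},{"travel": [0.007,0,-0.0045],"twist": 0,"gripper": 1},{"travel": [0.012,0,-0.0075],"twist": 0,"gripper": 1},{"travel": [0.018,0,-0.011],"twist": 0,"gripper": 1},{"travel": [0.026,0,-0.016],"twist": 0,"gripper": 1},{"travel": [0.034,0,-0.021],"twist": 0,"gripper": 1},{"travel": [0.044,0,-0.03],"twist": 0,"gripper": 1},{"travel": [0.054,0,-0.045],"twist": 0,"gripper": 1}])

```text
t: 22.22
tcp_pos: [0.5385, -0.2881, 0.1943]
orientation: [-0.054, 0.999, 0.0, -0.0]
contact_force: [-0.5, -0.9, -1.2]
gripper_width: 0.0177
gripper_force: 40.0
```

```bash
python3 v.py
```

```text
t 22.23 p [ 538.5 -288.1  194.3] yaw -173.8 q [-10.  19. -15.  -0. -56. -74.] F [-0.5 -0.9 -1.2] T [ 0.1  -0.16  0.01] w 17.7
  travel mm [-60.9   0.1  34.3] twist 0.0
scene 1016 931 x [-20.9  38.1] y [-28.   31.7] z0 11.9 tilt x,y [ 0.2 -0.1]
top none
```

The cover lies flat in the cell (tilt 0.2°, centre about x=+7, y=+2 mm), touching nothing stored. Now the lifter goes back.

```bash
python3 -c "
from h import *
go(500,-35,150,-173.85)"
```

```text
t 22.32 p [ 539.4 -288.5  196.4] yaw -173.8 q [-10.  19. -15.   0. -56. -74.] F [ 0.4 -0.  -1.1] T [ 0.02 -0.24 -0.01] w 17.6
  travel mm [ 12.1 256.3  46. ] twist 0.0
```

Call:
arm_command(deltas=[{"travel": [0.012,0.02,0],"twist": 0,"gripper": 1},{"travel": [0.012,0.055,0],"twist": 0,"gripper": 1},{"travel": [0.012,0.1,0],"twist": 0,"gripper": 1},{"travel": [0.012,0.15,0],"twist": 0,"gripper": 1},{"travel": [0.012,0.2,0],"twist": 0,"gripper": 1},{"travel": [0.012,0.24,0.01],"twist": 0,"gripper": 1},{"travel": [0.012,0.256,0.025],"twist": 0,"gripper": 1},{"travel": [0.012,0.256,0.045],"twist": 0,"gripper": 1}])

```text
t: 23.32
tcp_pos: [0.5007, -0.0332, 0.1491]
orientation: [-0.055, 0.998, 0.0, 0.001]
contact_force: [0.5, -0.3, -1.5]
gripper_width: 0.0179
gripper_force: 40.0
```

Call:
arm_command(deltas=[{"travel": [0,0,0.003],"twist": 0,"gripper": 1},{"travel": [0.001,0,0.005],"twist": 0,"gripper": 1},{"travel": [0.006,0,0.009],"twist": 0,"gripper": 1},{"travel": [0.012,0,0.013],"twist": 0,"gripper": 1},{"travel": [0.018,0,0.018],"twist": 0,"gripper": 1},{"travel": [0.024,0,0.023],"twist": 0,"gripper": 1},{"travel": [0.03,0,0.028],"twist": 0,"gripper": 1}], squeeze=9)

```text
t: 24.2
tcp_pos: [0.4698, -0.038, 0.1204]
orientation: [-0.054, 0.999, 0.0, 0.0]
contact_force: [0.4, 0.8, -0.5]
gripper_width: 0.0184
gripper_force: 9.0
```

```bash
cat > u.py <<'E'
from h import *
import sys
s=monitor.observe(); p=np.array(s['tcp_pos'])*1000; f=-R.from_quat(s['orientation']).as_matrix()[:,0]; l=np.cross([0,0,1],f)
go(440,-40,101,-173.85)
im,d=vision.snapshot('scene'); C=cloud('scene',d)*1000; Q=C-p; a=Q@f; b=Q@l; z=C[...,2]
for lo in range(30,130,10):
    w=(d>0)&(abs(b)<14)&(a>=lo)&(a<lo+10)&(z<75); print(lo,np.percentile(z[w],[10,50,90]).round(1) if w.sum() else '',end='; ')
c=proj('scene',(p+[0,0,-70]+f*40)/1000); x0,y0=int(c[0]-100),int(c[1]-75)
cv2.imwrite(f'pics/{sys.argv[1]}.png',cv2.resize(im[y0:y0+150,x0:x0+200],(800,600),interpolation=2))
E
python3 u.py u1
```

```text
t 24.2 p [469.8 -38.  120.4] yaw -173.8 q [  19.   13.  -37.    0.  -40. -103.] F [ 0.4  0.8 -0.5] T [ 0.09 -0.39  0.02] w 18.4
  travel mm [29.9  1.2 19.4] twist 0.0
30 [ 9.6 13.6 71.3]; 40 [ 7.9  9.7 13.5]; 50 [5.2 7.2 9.1]; 60 [4.2 6.  8. ]; 70 [1.5 3.7 5.6]; 80 [-1.8  2.   4.1]; 90 [-2.   0.2  1.9]; 100 [-2.3 -0.2  1.5]; 110 [-2.  -0.5  1.8]; 120 [-2.  -0.4  1.7];
```

Call:
arm_command(deltas=[{"travel": [0.005,0,0.004],"twist": 0,"gripper": 1},{"travel": [0.01,0,0.008],"twist": 0,"gripper": 1},{"travel": [0.015,0,0.012],"twist": 0,"gripper": 1},{"travel": [0.019,0,0.016],"twist": 0,"gripper": 1},{"travel": [0.022,0,0.019],"twist": 0,"gripper": 1},{"travel": [0.023,0,0.02],"twist": 0,"gripper": 1},{"travel": [0.023,0,0.02],"twist": 0,"gripper": 1}])

```text
t: 25.12
tcp_pos: [0.4483, -0.0403, 0.1014]
orientation: [-0.054, 0.999, 0.0, 0.001]
contact_force: [2.2, -0.9, 7.3]
gripper_width: 0.0177
gripper_force: 9.0
```

```bash
python3 u.py u2
```

```text
t 25.12 p [448.3 -40.3 101.4] yaw -173.8 q [  20.   12.  -41.    0.  -36. -104.] F [ 2.2 -0.9  7.3] T [-0.29 -0.52 -0.01] w 17.7
  travel mm [8.3 1.2 0.4] twist 0.1
30 [49.8 64.5 67.3]; 40 [ 1.8 19.1 51. ]; 50 [0.7 2.6 3.9]; 60 [0.7 2.6 4.9]; 70 [0.4 2.6 4.5]; 80 [1.2 3.  5.4]; 90 [0.3 2.9 4.5]; 100 [-2.2 -0.7  1.4]; 110 [-2.6 -0.3  1.3]; 120 [-1.9  0.2  1.8];
```

Call:
arm_command(deltas=[{"travel": [0,0,0],"twist": 0,"gripper": 0.6},{"travel": [0,0,0],"twist": 0,"gripper": 0.4},{"travel": [0,0,0],"twist": 0,"gripper": 0.3},{"travel": [0,0,0],"twist": 0,"gripper": 0.3},{"travel": [0,0,0],"twist": 0,"gripper": 0.3},{"travel": [0,0,-0.01],"twist": 0,"gripper": 0.3},{"travel": [0,0,-0.03],"twist": 0,"gripper": 0.3},{"travel": [0,0,-0.06],"twist": 0,"gripper": 0.3}])

```text
t: 26.18
tcp_pos: [0.4469, -0.0406, 0.1614]
orientation: [-0.054, 0.999, -0.0, -0.001]
contact_force: [1.2, 0.6, 0.3]
gripper_width: 0.0614
gripper_force: 0.0
```

Call:
arm_command(deltas=[{"travel": [0,0,-0.05],"twist": 0,"gripper": 0.3},{"travel": [0,-0.03,-0.1],"twist": 0,"gripper": 0.3},{"travel": [0,0.05,-0.14],"twist": 0,"gripper": 0.3},{"travel": [0,0.11,-0.16],"twist": 0,"gripper": 0.3},{"travel": [0,0.17,-0.16],"twist": 0,"gripper": 0.3},{"travel": [0,0.22,-0.16],"twist": 0,"gripper": 0.3},{"travel": [0,0.25,-0.16],"twist": 0,"gripper": 0.3},{"travel": [0,0.25,-0.16],"twist": 0,"gripper": 0.3}])

```text
t: 27.18
tcp_pos: [0.42, 0.2104, 0.3213]
orientation: [-0.055, 0.998, 0.0, 0.0]
contact_force: [-0.9, -0.4, -0.3]
gripper_width: 0.0614
gripper_force: 0.0
```

```bash
python3 v.py; python3 - <<'E'
from h import *
im,d=vision.snapshot('scene'); cv2.imwrite('pics/end.png',im)
C=cloud('scene',d); X,Y,Z=C[...,0],C[...,1],C[...,2]
P=C[(d>0)&(X>.3)&(X<.6)&(Y>-.13)&(Y<.05)&(Z>.0605)&(Z<.075)]; print(cv2.minAreaRect((P[:,:2]*1000).astype(np.float32)),np.median(P[:,2]))
for t in('cover','oiler','gauge_block','hex_nut'):
    for r in landmark_of('scene',t)[:3]: print(t,round(r['conf'],2),np.round(r['position']))
E
```

```text
t 27.18 p [420.  210.4 321.3] yaw -173.6 q [  51.   -0.  -21.   -0.  -69. -134.] F [-0.9 -0.4 -0.3] T [ 0.05 -0.16 -0.04] w 61.4
  travel mm [-123.4 -508.6  161.1] twist 0.2
scene 931 851 x [-21.1  38.3] y [-28.2  31.8] z0 11.9 tilt x,y [ 0.5 -0.1]
top 628 556 x [-23.3  36.6] y [-27.5  32.2] z0 13.0 tilt x,y [-0.4  0. ]
((451.2847900390625, -42.6878662109375), (79.55675506591797, 19.235502243041992), 6.261486530303955) 0.06517760998918937
cover 0.88 [312. 418.]
oiler 0.79 [426. 303.]
hex_nut 0.65 [218. 386.]
```

View pics/end.png

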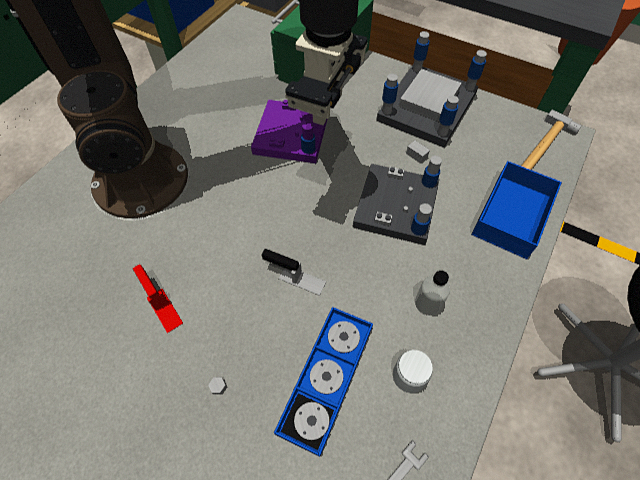

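The final picture shows all three cells filled, with the moved cover flat at (312,420). The lifter stands flat and clear at (295,273), and the bystanders have not moved.

```bash
python3 -c "
from h import *
print(workorder.close_job())"
```

```text
the job is handed in; nothing more can be done
None
```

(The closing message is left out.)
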